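Sort sealed tubes by felt weight and press them home in the braked holder

ROBOT

A 6-joint arm with a two-finger parallel gripper is mounted at the origin on a cart in front of the work surface, level with it; the furniture and walls round the work are solid. World frame = base frame: x ahead of the robot, y to its left, z up, the work surface at z = 0. Lengths are in m, angles in rad, forces in N, time in s.
With the tool pointing down it reaches from about 0.25 to 0.775 m from the base axis. Payload 4 kg.
Tool frame: the origin (TCP) lies at the centre of the arm's flange, where the gripper is bolted on; the fingertips stand 199 mm ahead of it and the grasp point (between the pads) lies 180 mm ahead of it (bot.nose_length is the distance from the TCP to the fingertips, in m); x points along the fingers, y is the direction in which the jaws open and shut, and the axes are right-handed (so a half turn about x gives the same grasp; the last joint's range is limited). The gripper opens to 94 mm and grips with 3 to 60 N. Pads are 16 mm wide; open, the fingers measure 119 mm over their backs; the gripper's body (75 mm by 177 mm) begins 78 mm behind the grasp point.
Start: joints at [-1.398, 0.087, 1.371, -0, 1.684, -0.103], TCP at [0.15, -0.529, 0.405] pointing down, gripper open.
Joint ranges: [-3.1, 3.1], [-0.76, 2.03], [0.27, 2.55], [-1.08, 4.22], [0.17, 2.65], [-2.57, 2.57]. Speed limits (rad/s): [2.79, 2.79, 3.14, 3.14, 3.14, 3.14].

INTERFACE

Orientations are given as [roll, pitch, yaw] about the fixed x, y, z axes, in that order (R = Rz(yaw) Ry(pitch) Rx(roll)).
In Python, from workcell import sensors, optics, order, bot gives the robot as it stands. The module is installed in compiled form; this text tells all that it offers.
- The arm moves only by the shell command python3 -m creep 'ROWS' [FORCE]. ROWS is JSON, a list that holds one entry, the list of rows, each a list of 7 numbers: the opening, from 0 (shut) to 1 (fully open), then the shift along the world's x, y, z in mm, then the turn, a rotation vector about the world's x, y, z in degrees. In form: [[[gripper, tx, ty, tz, rx, ry, rz], ...]]. A call has 1 to 12 rows; each row is the pose to reach, as a shift and turn from the pose commanded when the call began; what a row does not reach only later rows make up. A row lasts 1/8 s, in which the tool goes at most 62.5 mm and 10.7 degrees, less where a joint would pass 70% of its speed; a pose out of reach is approached as far as the arm can. A call with a gripper value outside its range is refused whole. The fingers move at their own pace and stop on an object; FORCE is the grip in N (left out, the last holds). Time passes only in rows, so rows that repeat a pose let the fingers close. It gives the time, the measured TCP pose, the force and the opening at its end, in the units of the state.
- sensors.observe(): the state, without advancing time (a new reading comes with each control period).
- optics.snapshot(name): name is "scene" or "top"; returns (picture, depth): 420x560x3 uint8, red, green, blue; 420x560 float32, m along the optical axis (not along the pixel's ray), 0 where there is no reading.
- optics.camera_info(name): a dict with "fx", "fy", "cx", "cy" (pixels), "position" and "attitude" of the camera in the world. Camera axes: x right, y down, z forward; pixel columns grow to the right and rows downward; lengths in m; the calibration is good to about 2 mm. A picture is of the moment at which its call begins. camera_info takes no time and is no camera call.
- order.finish_job(): hands the job in, once; it reports no verdict.
The state is a dict: "clock": time; "qpos": joint angles; "qd": joint speeds; "joint_torque": joint torques, N m; "position": TCP position; "eef_rot": TCP orientation; "wrist_force": force on the tool from outside, world axes, zero at the start; "wrist_torque": the same for the moment, N m; "finger_gap": finger opening in m.
Only numpy, scipy, OpenCV 4.12 (cv2) and the standard library are available. Lean on these libraries where they do the work, as an engineer would, in place of code of your own. Each camera call takes 0.05 s, during which the arm holds its last target.

TASK

Lift each of the two standing capped tubes to feel what it weighs, and put it upright into a free well of the matching pair in the grey holder: under 250 g in the light pair (one raised bar), 250 to 420 g in the middle pair (two bars), over 420 g in the heavy pair (three bars); within 40 g of a limit either neighbouring pair will do. Push each tube gently straight down until you feel its piston come up against its stop, where the force climbs past the brake's steady 8 N to about 16 N, never more than 25 N, and let go. Keep the tubes upright and leave the vials and bottle where they stand.

Things in the scene. Friction and masses are not known exactly. Their poses are not given: they have to be found in the camera images.
- tube_a_mid (a point): capped opaque 50 ml tube standing upright, 110 mm tall: body 28 mm across from its flat foot up to 96 mm, screw cap 34 mm across above that. This point is on its axis, half-way up (55 mm over the foot); z runs up the tube. Its weight, 95 to 600 g, differs every time and cannot be seen. Can be gripped round the body just under the cap
- tube_b_mid (a point): capped opaque 50 ml tube standing upright, 110 mm tall: body 28 mm across from its flat foot up to 96 mm, screw cap 34 mm across above that. This point is on its axis, half-way up (55 mm over the foot); z runs up the tube. Its weight, 95 to 600 g, differs every time and cannot be seen. Can be gripped round the body just under the cap
- holder: fixed grey block 160 (x) x 222 (y) x 60 mm high, origin at the centre of its underside, on the table. Three pairs of upright round wells, 70 mm apart: light pair at its +y (one raised bar on its front, -x, rim), middle pair at the centre (two bars), heavy pair at -y (three bars). A tube in the next pair leaves 50 mm from a well's axis to its cap, so open the fingers little
- light_front_mouth (a point): centre of the mouth of the well of the light pair (one raised bar) on the side nearest to the robot, 60 mm over the table. Well 32 mm wide, 2 mm chamfer. In it, 24 to 36 mm below the mouth, is the flat crown of a piston; how deep differs for each well and is not reported, so the stop must be felt
- light_front (a joint): how far the piston (27 mm across) in the light_front well is pushed down (m): 0 raised, as at the start; 0.010 home on its stop. A brake of about 8 N, more than a tube's weight, resists all the way; it stays where left. The stop is cushioned: everything gives 3 mm, then the piston sinks, then force grows 3 N per mm. Home, unloaded: foot 34 to 48 mm below the mouth
- light_back_mouth (a point): centre of the mouth of the well of the light pair (one raised bar) on the side away from the robot, 60 mm over the table. Well 32 mm wide, 2 mm chamfer. In it, 24 to 36 mm below the mouth, is the flat crown of a piston; how deep differs for each well and is not reported, so the stop must be felt
- light_back (a joint): how far the piston (27 mm across) in the light_back well is pushed down (m): 0 raised, as at the start; 0.010 home on its stop. A brake of about 8 N, more than a tube's weight, resists all the way; it stays where left. The stop is cushioned: everything gives 3 mm, then the piston sinks, then force grows 3 N per mm. Home, unloaded: foot 34 to 48 mm below the mouth
- middle_front_mouth (a point): centre of the mouth of the well of the middle pair (two raised bars) on the side nearest to the robot, 60 mm over the table. Well 32 mm wide, 2 mm chamfer. In it, 24 to 36 mm below the mouth, is the flat crown of a piston; how deep differs for each well and is not reported, so the stop must be felt
- middle_front (a joint): how far the piston (27 mm across) in the middle_front well is pushed down (m): 0 raised, as at the start; 0.010 home on its stop. A brake of about 8 N, more than a tube's weight, resists all the way; it stays where left. The stop is cushioned: everything gives 3 mm, then the piston sinks, then force grows 3 N per mm. Home, unloaded: foot 34 to 48 mm below the mouth
- middle_back_mouth (a point): centre of the mouth of the well of the middle pair (two raised bars) on the side away from the robot, 60 mm over the table. Well 32 mm wide, 2 mm chamfer. In it, 24 to 36 mm below the mouth, is the flat crown of a piston; how deep differs for each well and is not reported, so the stop must be felt
- middle_back (a joint): how far the piston (27 mm across) in the middle_back well is pushed down (m): 0 raised, as at the start; 0.010 home on its stop. A brake of about 8 N, more than a tube's weight, resists all the way; it stays where left. The stop is cushioned: everything gives 3 mm, then the piston sinks, then force grows 3 N per mm. Home, unloaded: foot 34 to 48 mm below the mouth
- heavy_front_mouth (a point): centre of the mouth of the well of the heavy pair (three raised bars) on the side nearest to the robot, 60 mm over the table. Well 32 mm wide, 2 mm chamfer. In it, 24 to 36 mm below the mouth, is the flat crown of a piston; how deep differs for each well and is not reported, so the stop must be felt
- heavy_front (a joint): how far the piston (27 mm across) in the heavy_front well is pushed down (m): 0 raised, as at the start; 0.010 home on its stop. A brake of about 8 N, more than a tube's weight, resists all the way; it stays where left. The stop is cushioned: everything gives 3 mm, then the piston sinks, then force grows 3 N per mm. Home, unloaded: foot 34 to 48 mm below the mouth
- heavy_back_mouth (a point): centre of the mouth of the well of the heavy pair (three raised bars) on the side away from the robot, 60 mm over the table. Well 32 mm wide, 2 mm chamfer. In it, 24 to 36 mm below the mouth, is the flat crown of a piston; how deep differs for each well and is not reported, so the stop must be felt
- heavy_back (a joint): how far the piston (27 mm across) in the heavy_back well is pushed down (m): 0 raised, as at the start; 0.010 home on its stop. A brake of about 8 N, more than a tube's weight, resists all the way; it stays where left. The stop is cushioned: everything gives 3 mm, then the piston sinks, then force grows 3 N per mm. Home, unloaded: foot 34 to 48 mm below the mouth
- vial_1_mid (a point): small vial with a grey cap, 22 mm across, 51 mm tall, loose, a bystander; this point is on its axis, half-way up
- vial_2_mid (a point): small vial with a red cap, 22 mm across, 51 mm tall, loose, a bystander; this point is on its axis, half-way up
- vial_3_mid (a point): small vial with a black cap, 22 mm across, 51 mm tall, loose, a bystander; this point is on its axis, half-way up
- amber_bottle_mid (a point): round reagent bottle with a black cap, 49 mm across, 94 mm tall, loose, a bystander behind the holder; this point is on its axis, half-way up
- tube_a: the first tube as a body, origin at the centre of its foot
- tube_b: the second tube as a body, origin at the centre of its foot

How it is judged:
By the outcome, as a careful person would: the job done as asked, in the order asked, and still so for the second after the job is handed in, with the robot touching nothing.
It also fails if it takes over 67 s, if anything falls off the work surface, if the arm or the gripper's body presses on something with over 40 N, if the wrist force passes 120 N, or if a joint passes its speed limit or range.

## Working session

There is one attempt and no reset: what is moved stays moved. The work goes in short steps, Python scripts to look and compute and a shell command to move; the robot and the scene stay as the last step left them, time stands still between calls to the robot, and variables do not carry over. Pictures are saved under pics/ and viewed, and the job is handed in when it is done.

```bash
mkdir -p pics; python3 - <<'E'
from workcell import sensors, optics, order, bot
import cv2, numpy as np
print(sensors.observe()); print(bot.nose_length)
for n in ("scene","top"):
    p,d=optics.snapshot(n); cv2.imwrite(f"pics/{n}0.png",p[:,:,::-1]); np.savez(f"{n}0.npz",p=p,d=d); print(optics.camera_info(n))
E
```

```text
{'clock': 0.0, 'qpos': array([-1.39811588e+00,  8.79303924e-02,  1.37227498e+00, -2.04924836e-05,
        1.68361697e+00, -1.03082103e-01]), 'qd': array([-4.93665075e-05,  9.23747430e-04, -6.25355092e-04,  3.43213379e-04,
        5.76893537e-04,  7.76349781e-04]), 'joint_torque': array([ 1.48740787e-05, -3.40186429e+01, -3.02421641e+01,  7.17672310e-02,
        3.30538850e-02, -1.57912750e-04]), 'position': array([ 0.14973456, -0.5290937 ,  0.40350664]), 'eef_rot': array([-1.66474412,  1.56856654,  1.7526088 ]), 'wrist_force': array([-0.20610676,  0.12072411, -0.20260298]), 'wrist_torque': array([-0.02162973,  0.01040767,  0.03257018]), 'finger_gap': 0.09419572032645655}
0.1992
{'fx': 476.6288557172116, 'fy': 476.6288557172116, 'cx': 272.1010944010213, 'cy': 213.2560624522267, 'position': array([ 0.28354378, -0.70986887,  0.6845885 ]), 'attitude': array([-2.36444274,  0.00969384, -0.53393901])}
{'fx': 514.0798826153377, 'fy': 514.0798826153377, 'cx': 282.81293830333135, 'cy': 213.61119474431916, 'position': array([ 0.53638799, -0.1844906 ,  0.95009246]), 'attitude': array([-3.07290972,  0.0090517 , -1.54188797])}
```

View pics/scene0.png

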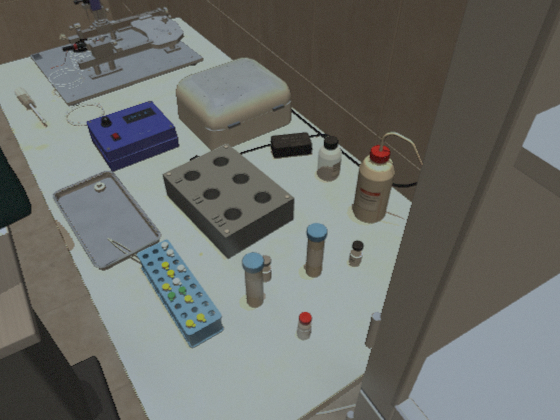

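View pics/top0.png

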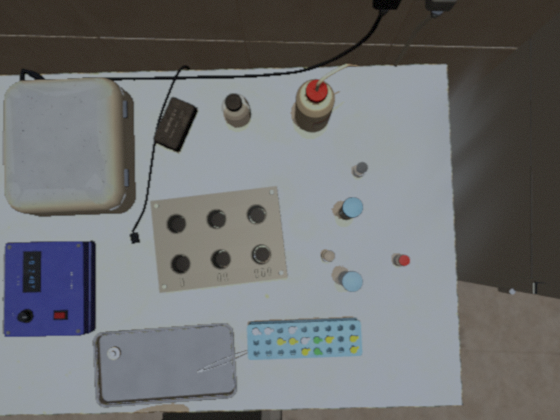

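The top view shows the two tubes' blue caps at about (351,208) and (352,281). The holder is centred near (218,238). The vials are at (361,170), (328,256) and (402,260), with the bottles at (236,108) and (314,100).

```bash
cat > h.py <<'E'
from workcell import sensors, optics, order, bot
import cv2, numpy as np
from scipy.spatial.transform import Rotation as R
def ray(n,u,v,z):
    c=optics.camera_info(n); M=R.from_euler('xyz',c['attitude']).as_matrix()
    d=M@np.array([(u-c['cx'])/c['fx'],(v-c['cy'])/c['fy'],1]); p=np.array(c['position']); return p+d*(z-p[2])/d[2]
def cloud(n,d):
    c=optics.camera_info(n); M=R.from_euler('xyz',c['attitude']).as_matrix()
    v,u=np.mgrid[:420,:560]; P=np.stack([(u-c['cx'])/c['fx']*d,(v-c['cy'])/c['fy']*d,d],-1); return P@M.T+np.array(c['position'])
def proj(n,X):
    c=optics.camera_info(n); M=R.from_euler('xyz',c['attitude']).as_matrix()
    q=(np.atleast_2d(X)-np.array(c['position']))@M; return np.c_[c['fx']*q[:,0]/q[:,2]+c['cx'],c['fy']*q[:,1]/q[:,2]+c['cy']]
E
python3 - <<'E'
from h import *
for n in ('top','scene'):
    f=np.load(n+'0.npz'); p,d=f['p'],f['d']; C=cloud(n,d)
    hsv=cv2.cvtColor(p,cv2.COLOR_RGB2HSV)
    m=((hsv[...,0]>92)&(hsv[...,0]<115)&(hsv[...,1]>90)&(C[...,2]>0.085)&(C[...,2]<.125)&(C[...,1]<-.1)).astype('uint8')
    k,l,s,ce=cv2.connectedComponentsWithStats(m)
    for i in range(1,k):
        if s[i,4]<60: continue
        z=C[l==i]; t=(l==i)&(C[...,2]>np.percentile(z[:,2],90)-.006)
        v,u=np.where(t); cnt=np.c_[u,v].astype(np.float32)
        (cx,cy),r=cv2.minEnclosingCircle(cnt)
        print(n,s[i],'ztop',np.percentile(z[:,2],[10,50,90]).round(4),'top mean px',u.mean().round(1),v.mean().round(1),'->',ray(n,u.mean(),v.mean(),.11).round(4),'circ',cx,cy,r)
    # wells/holder
    if n=='top':
        hp=(abs(C[...,2]-.06)<.006)&(C[...,1]>-.15)&(C[...,1]<.2)&(C[...,0]>.3)&(C[...,0]<.65)
        mm=cv2.morphologyEx(hp.astype('uint8'),cv2.MORPH_OPEN,np.ones((3,3)))
        cs,_=cv2.findContours(mm,cv2.RETR_CCOMP,cv2.CHAIN_APPROX_NONE)
        for c in cs:
            a=cv2.contourArea(c)
            if a<80: continue
            W=np.array([ray(n,u,v,.06)[:2] for u,v in c[:,0]],np.float32)
            print('cont',a,cv2.minAreaRect(W), cv2.minAreaRect(c))
        g=cv2.cvtColor(p,cv2.COLOR_RGB2GRAY)
        cv2.imwrite('pics/z_hold.png',cv2.resize(p[170:310,140:300,::-1],None,fx=5,fy=4.2,interpolation=cv2.INTER_CUBIC)[:588])
        cv2.imwrite('pics/z_tube.png',cv2.resize(p[150:310,300:430,::-1],None,fx=3.7,fy=3.7,interpolation=cv2.INTER_CUBIC))
        print(np.median(C[..., 2][230:240,195:205]),np.median(C[...,2][300:310,300:420]))
E
```

```text
cont 1628.0 ((0.45903870463371277, 0.18417999148368835), (0.1614294797182083, 0.0396263413131237), 3.1820595264434814) ((72.49999237060547, 288.0), (93.99998474121094, 22.999996185302734), 90.0)
cont 9816.0 ((0.5499504208564758, -0.05701003968715668), (0.16034774482250214, 0.2097252905368805), 8.387277603149414) ((213.8330078125, 239.31546020507812), (92.59112548828125, 121.86022186279297), 83.25442504882812)
cont 281.5 ((0.5060509443283081, -0.0004970896989107132), (0.03267740458250046, 0.03292455896735191), 1.6803548336029053) ((180.5, 263.5), (19.0, 19.0), 0.0)
cont 286.0 ((0.5166606903076172, -0.06931549310684204), (0.03269793838262558, 0.03290971741080284), 1.6753811836242676) ((220.5, 258.5), (19.0, 19.0), 0.0)
cont 275.5 ((0.5753552317619324, 0.0107099749147892), (0.03221169859170914, 0.03295668959617615), 46.98787307739258) ((175.75, 223.25001525878906), (18.384775161743164, 19.091880798339844), 45.0)
cont 278.0 ((0.5855820775032043, -0.05892365425825119), (0.03310820460319519, 0.03130883350968361), 2.098958730697632) ((216.0, 218.5), (18.0, 19.0), 0.0)
0.06181057478120455 0.0018633765769025534
scene [307 224  20  17 245] ztop [0.1038 0.1075 0.1087] top mean px 316.5 230.8 -> [ 0.608  -0.2925  0.11  ] circ 316.5 231.5 9.617792129516602
scene [244 253  19  15 180] ztop [0.1065 0.1077 0.1091] top mean px 254.7 259.9 -> [ 0.4921 -0.2935  0.11  ] circ 253.5 261.0 9.60478687286377
```

View pics/z_hold.png

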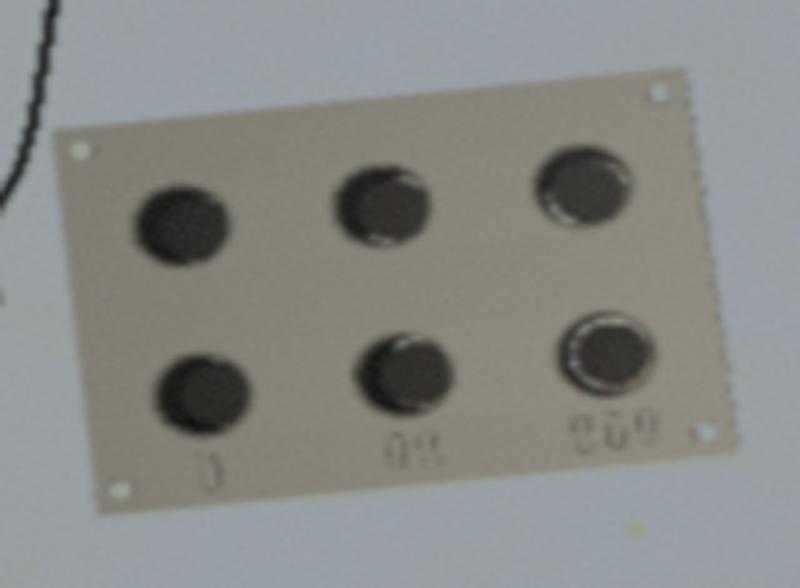

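View pics/z_tube.png

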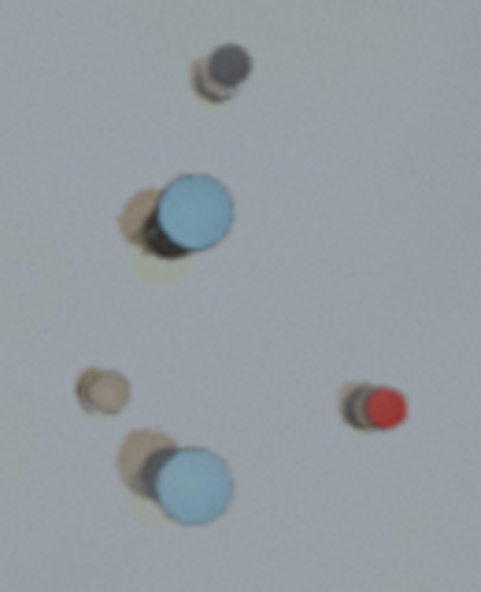

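The crop shows the six wells, with one bar on the left pair and three bars on the right pair. Both caps are clear. I cut the holder off at its -y end, so I'll redo the fit more carefully.

```bash
python3 - <<'E'
from h import *
f=np.load('top0.npz'); p,d=f['p'],f['d']; C=cloud('top',d); hsv=cv2.cvtColor(p,cv2.COLOR_RGB2HSV)
print(hsv[208,351],hsv[170,361],hsv[256,328],C[208,351],C[281,352],hsv[300,330])
m=((hsv[...,0]>92)&(hsv[...,0]<115)&(hsv[...,1]>70)).astype('uint8'); m[300:]=0;m[:,:300]=0
k,l,s,ce=cv2.connectedComponentsWithStats(m)
for i in range(1,k):
    if s[i,4]>60:
        v,u=np.where(l==i); (cx,cy),r=cv2.minEnclosingCircle(np.c_[u,v].astype(np.float32))
        print(s[i],ce[i],cx,cy,r,ray('top',*ce[i],.11), 'rad mm', np.sqrt(s[i,4]/np.pi)/514*.84)
hp=(abs(C[...,2]-.0615)<.006)&(C[...,1]>-.22)&(C[...,1]<.1)&(C[...,0]>.4)&(C[...,0]<.65)
# wells: non-holder inside
cs,_=cv2.findContours(hp.astype('uint8'),cv2.RETR_EXTERNAL,cv2.CHAIN_APPROX_NONE); c=max(cs,key=cv2.contourArea)
W=np.array([ray('top',u,v,.06)[:2] for u,v in c[:,0]],np.float32); print('rect',cv2.minAreaRect(W))
(hx,hy),_,a=cv2.minAreaRect(W)
inside=np.zeros(hp.shape,'uint8'); cv2.drawContours(inside,[c],-1,1,-1)
hole=(inside==1)&(~hp)
k,l,s,ce=cv2.connectedComponentsWithStats(hole.astype('uint8'),connectivity=4)
pts=[]
for i in range(1,k):
    if s[i,4]>40: print('hole',s[i],ce[i],ray('top',*ce[i],.06)[:2].round(4)); 
g=cv2.cvtColor(p,cv2.COLOR_RGB2GRAY)
dark=((g<95)&(inside==1)).astype('uint8'); dark=cv2.morphologyEx(dark,cv2.MORPH_CLOSE,np.ones((5,5)))
k,l,s,ce=cv2.connectedComponentsWithStats(dark)
for i in range(1,k):
    if s[i,4]>100: print('dark',s[i],ce[i],ray('top',*ce[i],.06)[:2].round(4))
# vials
for n,(u,v),z in (('black',(362,168),.051),('grey',(329.5,255.5),.051),('red',(404,260.5),.051),('bottle',(234,102),.094),('tallbottle',(317,91),.17)):
    print(n,ray('top',u,v,z)[:2].round(3))
print(C[91,317],C[102,234])
E
```

```text
[100  80 169] [98 12 86] [ 17  32 142] [ 0.60622645 -0.28645103  0.11088883] [ 0.48759875 -0.29059285  0.10950884] [105  22 164]
[343 198  19  20 297] [352.03030303 207.14141414] 352.159423828125 207.2608642578125 9.975764274597168 [ 0.60775801 -0.28821558  0.11      ] rad mm 0.015889837482840473
rect ((0.550868809223175, -0.06329909712076187), (0.1603652536869049, 0.2224368304014206), 8.387277603149414)
hole [247 205  18  18 255] [255.79607843 213.84705882] [ 0.5956 -0.1278]
hole [207 210  18  18 255] [215.95294118 218.65098039] [ 0.5853 -0.0589]
hole [167 214  18  19 252] [175.96031746 223.42460317] [0.575  0.0103]
hole [252 245  18  19 268] [260.51492537 253.98507463] [ 0.5264 -0.1382]
hole [212 250  18  18 260] [220.32307692 258.61923077] [ 0.5164 -0.069 ]
hole [172 255  18  18 256] [180.16015625 263.49609375] [5.06e-01 1.00e-04]
dark [247 205  19  19 280] [255.88214286 213.75357143] [ 0.5958 -0.1279]
dark [207 209  19  20 289] [215.76816609 218.75778547] [ 0.5851 -0.0585]
dark [167 214  19  20 301] [175.80730897 223.42857143] [0.575  0.0106]
dark [251 245  20  20 269] [260.08550186 254.46468401] [ 0.5256 -0.1375]
dark [211 249  20  20 298] [220.22818792 259.02684564] [ 0.5157 -0.0689]
dark [171 254  19  20 307] [179.90879479 263.68403909] [5.057e-01 5.000e-04]
black [ 0.682 -0.312]
grey [ 0.527 -0.258]
red [ 0.522 -0.388]
bottle [ 0.782 -0.087]
tallbottle [ 0.781 -0.223]
[ 0.78525864 -0.22385249  0.15703135] [ 0.78096202 -0.08735249  0.09887328]
```

```bash
python3 - <<'E'
from h import *
f=np.load('top0.npz'); p,d=f['p'],f['d']; hsv=cv2.cvtColor(p,cv2.COLOR_RGB2HSV)
m=((hsv[...,0]>88)&(hsv[...,0]<118)&(hsv[...,1]>50)).astype('uint8'); m[310:]=0;m[:,:310]=0
m=cv2.morphologyEx(m,cv2.MORPH_OPEN,np.ones((3,3)))
k,l,s,ce=cv2.connectedComponentsWithStats(m)
for i in range(1,k):
    if s[i,4]>60: print(s[i],ce[i],ray('top',*ce[i],.11)[:2].round(4))
print(hsv[281,352])
# scene: top-of-cap ellipse via brightness? predict where top-derived caps land
for X in ([.6078,-.2882,.11],[.4905,-.2925,.11],[.5508,-.0636,.06]): print(X,proj('scene',X).round(1))
f=np.load('scene0.npz'); p,d=f['p'],f['d']
a=cv2.resize(p[210:320,230:340,::-1],None,fx=5.4,fy=5.4,interpolation=cv2.INTER_CUBIC); cv2.imwrite('pics/z_sc.png',a)
# scene holder wells
C=cloud('scene',d); hp=(abs(C[...,2]-.06)<.006)&(C[...,1]>-.22)&(C[...,1]<.1)&(C[...,0]>.4)&(C[...,0]<.68)
cs,_=cv2.findContours(hp.astype('uint8'),cv2.RETR_EXTERNAL,cv2.CHAIN_APPROX_NONE); c=max(cs,key=cv2.contourArea)
W=np.array([ray('scene',u,v,.06)[:2] for u,v in c[:,0]],np.float32); print('rect scene',cv2.minAreaRect(W))
g=cv2.cvtColor(p,cv2.COLOR_RGB2GRAY); ins=np.zeros_like(g); cv2.fillConvexPoly(ins,cv2.convexHull(c),1)
ins=cv2.erode(ins,np.ones((9,9)))
dark=((g<75)&(ins==1)).astype('uint8')
k,l,s,ce=cv2.connectedComponentsWithStats(dark)
for i in range(1,k):
    if s[i,4]>60: print('dark',s[i],ce[i].round(1),ray('scene',*ce[i],.06)[:2].round(4))
s=sensors.observe(); M=R.from_euler('xyz',s['eef_rot']).as_matrix(); print(M.round(4))
E
```

```text
[342 198  21  20 328] [352.18292683 207.19207317] [ 0.6077 -0.2885]
[342 272  20  20 317] [351.72870662 281.14511041] [ 0.4874 -0.2901]
[ 99  66 167]
[0.6078, -0.2882, 0.11] [[315.  229.2]]
[0.4905, -0.2925, 0.11] [[253.5 259.9]]
[0.5508, -0.0636, 0.06] [[224.6 185.1]]
rect scene ((0.5526852011680603, -0.06861919164657593), (0.1619778722524643, 0.2261853814125061), 8.247002601623535)
dark [213 157  16  10 119] [220.4 161.1] [0.5765 0.0071]
dark [184 171  16  10 126] [191.5 175.3] [ 0.5072 -0.0031]
dark [232 174  17  10 134] [240.4 178.4] [ 0.5866 -0.0619]
dark [203 189  17  11 148] [211.2 193.8] [ 0.5177 -0.0723]
dark [254 192  17  11 152] [262.1 197. ] [ 0.5967 -0.1308]
dark [224 208  18  12 172] [232.3 213.6] [ 0.5279 -0.1408]
[[-3.000e-04  2.723e-01 -9.622e-01]
 [ 1.900e-03 -9.622e-01 -2.723e-01]
 [-1.000e+00 -2.000e-03 -2.000e-04]]
```

View pics/z_sc.png

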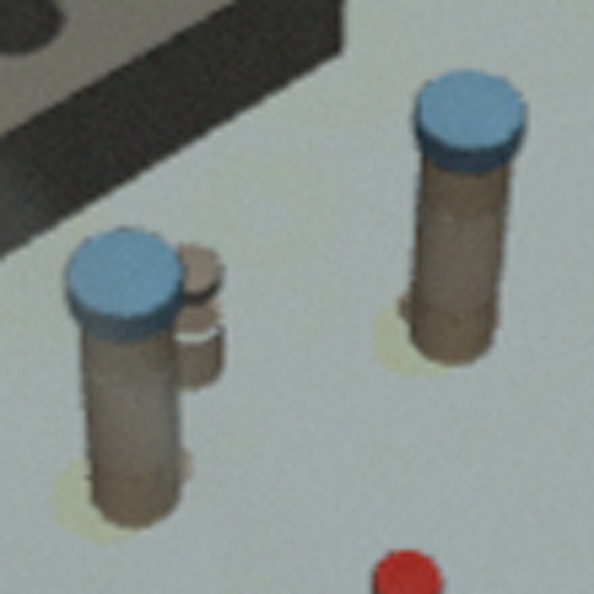

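The right (far) tube's cap is centred near scene pixel (317,231) and the left (near) one near (253,260). The two cameras disagree by about 3 mm in y, the same for every object, so I'll take the middle. Next I move above the near tube, turning the jaw to line up with the holder.

```bash
python3 -m creep '[[[0.65,40,28,0,0,0,-1],[0.65,85,60,0,0,0,-3],[0.65,130,92,0,0,0,-5],[0.65,175,123,0,0,0,-7],[0.65,220,155,0,0,0,-8],[0.65,265,187,0,0,0,-8],[0.65,305,215,0,0,0,-8],[0.65,330,232,0,0,0,-8],[0.65,338,238,0,0,0,-8],[0.65,338,238,-20,0,0,-8],[0.65,338,238,-20,0,0,-8],[0.65,338,238,-20,0,0,-8]]]' 15
python3 - <<'E'
from h import *
for n in ("scene","top"):
    p,d=optics.snapshot(n); cv2.imwrite(f"pics/{n}1.png",p[:,:,::-1]); np.savez(f"{n}1.npz",p=p,d=d)
s=sensors.observe(); print({k:np.round(s[k],4) for k in('clock','position','wrist_force','finger_gap')}); print(R.from_euler('xyz',s['eef_rot']).as_matrix().round(4))
E
```

```text
clock: 1.6
position: [0.4872, -0.2918, 0.3851]
eef_rot: [1.335, 1.57, -1.672]
wrist_force: [-0.1, 0.4, 0.4]
finger_gap: 0.0616
{'clock': np.float64(1.7), 'position': array([ 0.4874, -0.2918,  0.3857]), 'wrist_force': array([ 0.4084,  0.5259, -0.1495]), 'finger_gap': np.float64(0.0611)}
[[ 0.0012  0.1348 -0.9909]
 [-0.0011 -0.9909 -0.1348]
 [-1.      0.0012 -0.001 ]]
```

View pics/scene1.png

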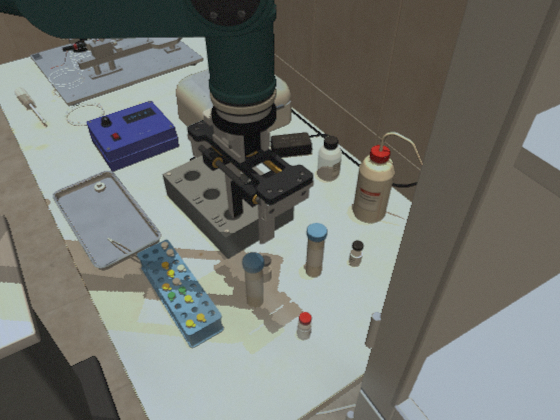

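View pics/top1.png

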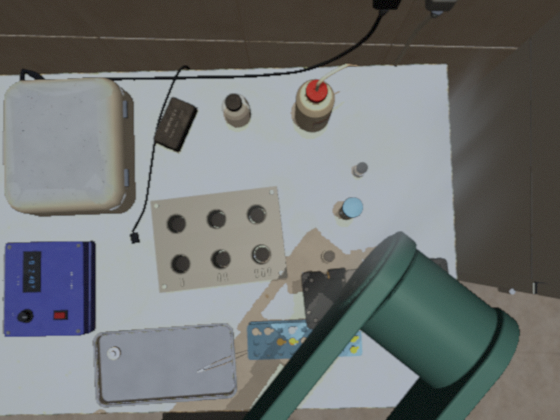

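The gripper hangs above the near tube, with its fingers at scene pixels (240,200) and (267,225). I'll use the known fingertip positions to check the scene calibration.

```bash
python3 - <<'E'
from h import *
p=np.load('scene1.npz')['p'].copy()
c=np.array([.4874,-.2918,.3857-.1992]); j=np.array([.1348,-.9909,0]); k=np.array([-.9909,-.1348,0])
pts=[]
for sgn in(-1,1):
    for a in(.0306,.0431):
        for b in(-.008,.008): pts.append(c+sgn*j*a+k*b)
q=proj('scene',np.array(pts)); print(q.round(1))
x0,y0=215,170
a=cv2.resize(p[y0:y0+100,x0:x0+80,::-1],None,fx=6,fy=6,interpolation=cv2.INTER_CUBIC)
for u,v in q: cv2.circle(a,(int((u-x0+.5)*6),int((v-y0+.5)*6)),3,(0,255,255),-1)
cv2.imwrite('pics/z_f.png',a)
E
```

```text
[[241.4 212.2]
 [232.5 217.1]
 [236.5 207.5]
 [227.6 212.3]
 [267.  236.4]
 [257.8 241.8]
 [272.5 241.7]
 [263.3 247.2]]
```

View pics/z_f.png

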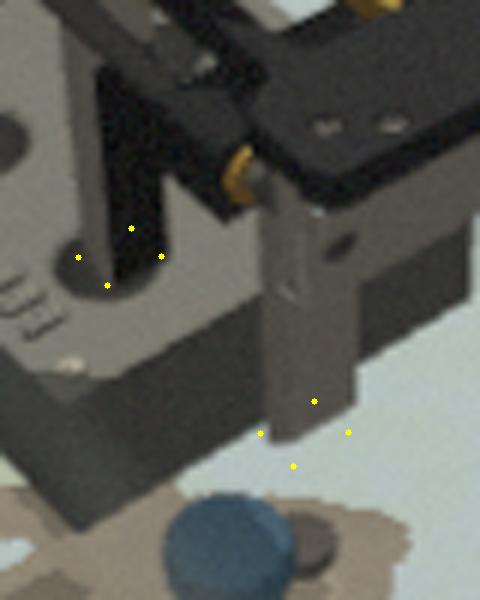

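The left finger's inner pad edge, at crop pixels (108,285) to (165,247), matches the prediction within about 1 px. So the scene camera agrees with the robot. Next I get a better tube position from the bright cap-top ellipse.

```bash
python3 - <<'E'
from h import *
p=np.load('scene0.npz')['p']; hsv=cv2.cvtColor(p,cv2.COLOR_RGB2HSV)
for (u,v) in ((253,261),(317,231)):
    s=hsv[v-15:v+20,u-18:u+18]; b=(abs(s[...,0].astype(int)-104)<12)&(s[...,1]>80)&(s[...,2]>120)
    k,l,st,ce=cv2.connectedComponentsWithStats(b.astype('uint8')); i=1+np.argmax(st[1:,4])
    cs,_=cv2.findContours((l==i).astype('uint8'),cv2.RETR_EXTERNAL,cv2.CHAIN_APPROX_NONE)
    e=cv2.fitEllipse(max(cs,key=len)); c=ce[i]+[u-18,v-15]
    print(st[i],c,e, ray('scene',*c,.11).round(4), ray('scene',e[0][0]+u-18,e[0][1]+v-15,.11).round(4))
E
```

```text
[  8   7  20  16 242] [252.73966942 260.15702479] ((17.722166061401367, 14.161731719970703), (14.53044319152832, 19.136709213256836), 89.5008316040039) [ 0.4892 -0.2924  0.11  ] [ 0.4892 -0.2924  0.11  ]
[  9   8  19  13 203] [316.70935961 229.98029557] ((17.73406219482422, 13.975040435791016), (12.526432991027832, 18.486677169799805), 94.40534973144531) [ 0.6093 -0.2911  0.11  ] [ 0.6093 -0.2911  0.11  ]
```

```bash
cat > w.py <<'E'
from h import *
import sys
F=[]
for i in range(int(sys.argv[1])):
    optics.snapshot('top'); F.append(sensors.observe()['wrist_force'])
F=np.array(F); s=sensors.observe()
print('F',F.mean(0).round(3),'sd',F.std(0).round(3),'t',round(float(s['clock']),2),'pos',s['position'].round(4),'gap',round(float(s['finger_gap']),4),'T',s['wrist_torque'].round(3))
E
python3 w.py 12
python3 -m creep '[[[0.65,1,0,-30,0,0,0],[0.65,1,0,-60,0,0,0],[0.65,1,0,-90,0,0,0],[0.65,1,0,-115,0,0,0],[0.65,1,0,-127,0,0,0],[0.65,1,0,-127,0,0,0],[0.65,1,0,-127,0,0,0]]]'; python3 w.py 2
```

```text
F [ 0.173 -0.102  0.061] sd [0.417 0.577 0.445] t 2.3 pos [ 0.4878 -0.2912  0.3847] gap 0.0608 T [-0.033 -0.087  0.022]
clock: 3.18
position: [0.4892, -0.2915, 0.2591]
eef_rot: [2.348, 1.568, -0.657]
wrist_force: [0.7, -0.3, 0.2]
finger_gap: 0.0609
F [-0.398  0.18  -0.015] sd [0.309 0.535 0.328] t 3.27 pos [ 0.4891 -0.2915  0.2593] gap 0.0611 T [-0.024  0.021  0.011]
```

```bash

python3 -m creep '[[[0.35,0,0,-1,0,0,0],[0.28,0,0,-1,0,0,0],[0.2,0,0,-1,0,0,0],[0.2,0,0,-1,0,0,0],[0.2,0,0,-1,0,0,0],[0.2,0,0,-1,0,0,0]]]' 12; python3 -m creep '[[[0.2,0,0,0,0,0,0],[0.2,0,0,0,0,0,0],[0.2,0,0,0,0,0,0]]]' 40;  python3 w.py 3
```

```text
clock: 4.03
position: [0.4888, -0.2912, 0.2568]
eef_rot: [-3.022, 1.571, 0.255]
wrist_force: [-0.7, 1.1, 0.0]
finger_gap: 0.0341
clock: 4.4
position: [0.4888, -0.2912, 0.2568]
eef_rot: [2.955, 1.571, -0.051]
wrist_force: [-0.5, 1.6, 1.8]
finger_gap: 0.0336
F [-0.447  1.469  1.986] sd [0.116 0.402 0.292] t 4.55 pos [ 0.4888 -0.2912  0.2568] gap 0.0332 T [0.265 0.009 0.037]
```

```bash
python3 - <<'E'
from h import *
p,d=optics.snapshot('scene'); np.savez('scene2.npz',p=p,d=d)
cv2.imwrite('pics/z_g.png',cv2.resize(p[200:320,200:320,::-1],None,fx=5,fy=5,interpolation=cv2.INTER_CUBIC))
E
```

```text
(no output)
```

View pics/z_g.png

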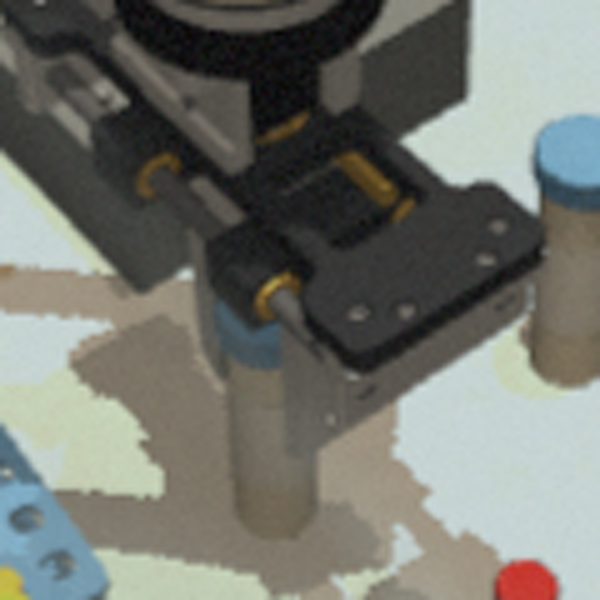

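The pads overlap the cap: the gap is 33 mm, and the blue cap sits between the fingers at crop pixel (250,330). I'll open, drop 5 mm and grip the body instead.

```bash

python3 -m creep '[[[0.5,0,0,0,0,0,0],[0.5,0,0,0,0,0,0],[0.5,0,0,-5,0,0,0],[0.5,0,0,-5,0,0,0],[0.25,0,0,-5,0,0,0],[0.2,0,0,-5,0,0,0],[0.2,0,0,-5,0,0,0],[0.2,0,0,-5,0,0,0],[0.2,0,0,-5,0,0,0],[0.2,0,0,-5,0,0,0]]]' 12;  python3 w.py 3
```

```text
clock: 5.85
position: [0.4888, -0.2912, 0.2517]
eef_rot: [-0.937, 1.571, 2.341]
wrist_force: [-0.1, 0.4, -0.7]
finger_gap: 0.0344
F [-0.378  0.31  -0.327] sd [0.254 0.76  0.274] t 6.0 pos [ 0.4888 -0.2912  0.2517] gap 0.034 T [0.059 0.017 0.027]
```

```bash
python3 - <<'E'
from h import *
p,d=optics.snapshot('scene'); np.savez('scene3.npz',p=p,d=d)
cv2.imwrite('pics/z_g2.png',cv2.resize(p[235:315,220:300,::-1],None,fx=7,fy=7,interpolation=cv2.INTER_CUBIC))
p=np.load('scene1.npz')['p']
cv2.imwrite('pics/z_f2.png',cv2.resize(p[140:250,205:300,::-1],None,fx=5.4,fy=5.4,interpolation=cv2.INTER_CUBIC))
E
```

```text
(no output)
```

View pics/z_g2.png

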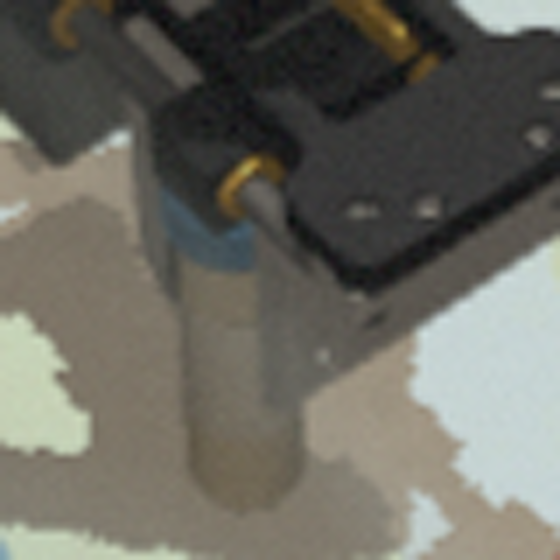

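View pics/z_f2.png

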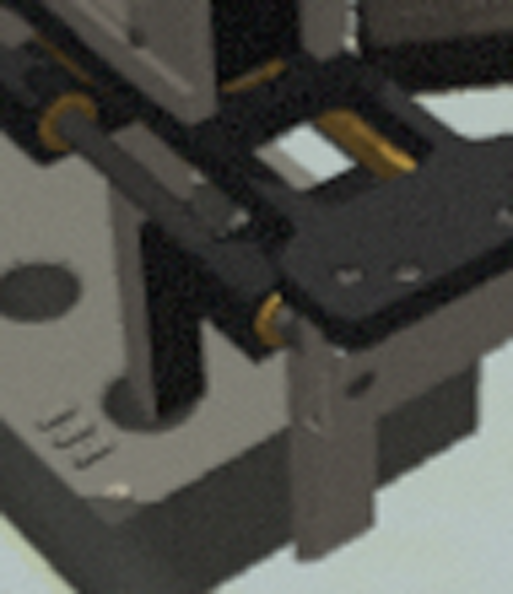

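The black pad liner runs up most of the finger, so it always meets the wider cap first. The firmest option is to centre the pads on the cap itself, with the grasp point about 102 mm up. That also keeps the fingertips well clear of the holder.

```bash

python3 -m creep '[[[0.5,0,0,0,0,0,0],[0.5,0,0,0,0,0,0],[0.5,0,0,15,0,0,0],[0.5,0,0,30,0,0,0],[0.5,0,0,30,0,0,0],[0.3,0,0,30,0,0,0],[0.25,0,0,30,0,0,0],[0.2,0,0,30,0,0,0],[0.2,0,0,30,0,0,0],[0.2,0,0,30,0,0,0],[0.2,0,0,30,0,0,0]]]' 15;  python3 -m creep '[[[0.2,0,0,0,0,0,0],[0.2,0,0,0,0,0,0],[0.2,0,0,0,0,0,0]]]' 45; python3 w.py 3
```

```text
clock: 7.42
position: [0.4887, -0.2911, 0.2813]
eef_rot: [-0.867, 1.57, 2.41]
wrist_force: [-0.2, 0.8, -0.2]
finger_gap: 0.0341
clock: 7.8
position: [0.4887, -0.2911, 0.2814]
eef_rot: [-0.923, 1.57, 2.355]
wrist_force: [-0.9, 1.2, -1.3]
finger_gap: 0.0335
F [-0.09   0.94  -2.082] sd [0.534 0.519 0.424] t 7.95 pos [ 0.4887 -0.2911  0.2813] gap 0.0336 T [ 0.251  0.061 -0.018]
```

```bash

python3 -m creep '[[[0.2,0,0,4,0,0,0],[0.2,0,0,10,0,0,0],[0.2,0,0,20,0,0,0],[0.2,0,0,35,0,0,0],[0.2,0,0,50,0,0,0],[0.2,0,0,50,0,0,0],[0.2,0,0,50,0,0,0]]]' ; python3 w.py 12
python3 - <<'E'
from h import *
p,d=optics.snapshot('scene'); np.savez('scene4.npz',p=p,d=d)
cv2.imwrite('pics/z_g4.png',cv2.resize(p[180:320,180:320,::-1],None,fx=4.2,fy=4.2,interpolation=cv2.INTER_CUBIC))
E
```

```text
clock: 8.82
position: [0.4887, -0.2911, 0.3317]
eef_rot: [-0.22, 1.571, 3.057]
wrist_force: [-0.1, 0.2, -5.3]
finger_gap: 0.0337
F [-7.60e-02  2.00e-03 -5.59e+00] sd [0.419 0.42  0.561] t 9.43 pos [ 0.4888 -0.2912  0.3317] gap 0.0334 T [ 0.056 -0.005 -0.032]
```

View pics/z_g4.png

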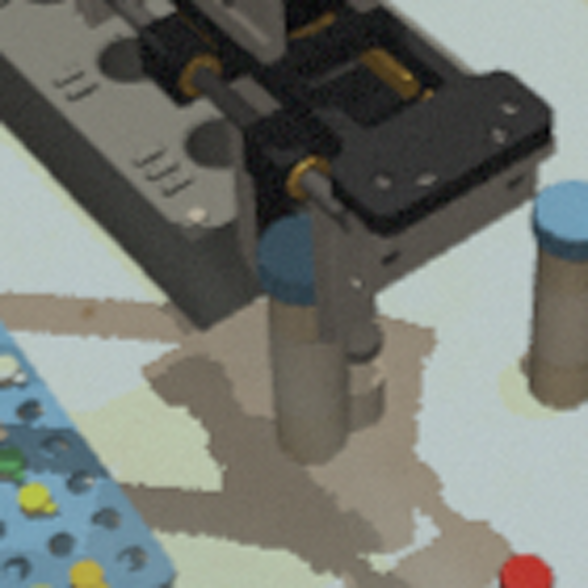

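The near tube is up and hanging straight, with its foot at crop pixel (312,460). It weighs about 5.65 N, or 576 g, so it goes in the heavy pair. Now I compare the held tube's image with the hand pose to see which camera bias to trust in y.

```bash
python3 - <<'E'
from h import *
p=np.load('scene4.npz')['p']
t=np.linspace(0,2*np.pi,120)
q=proj('scene',np.c_[.4888+.014*np.cos(t),-.2912+.014*np.sin(t),0*t+.0504])
q2=proj('scene',np.c_[.4888+.014*np.cos(t),-.2912+.014*np.sin(t),0*t+.0504+.05])
a=cv2.resize(p[230:310,225:285,::-1],None,fx=9,fy=7.5,interpolation=cv2.INTER_CUBIC); a=cv2.resize(p[230:305,225:290,::-1],None,fx=8,fy=8,interpolation=cv2.INTER_CUBIC)
for Q in(q,q2): cv2.polylines(a,[((Q-[225,230]+.5)*8).astype(int)],True,(0,0,255),1)
cv2.imwrite('pics/z_o.png',a)
E
```

```text
(no output)
```

View pics/z_o.png

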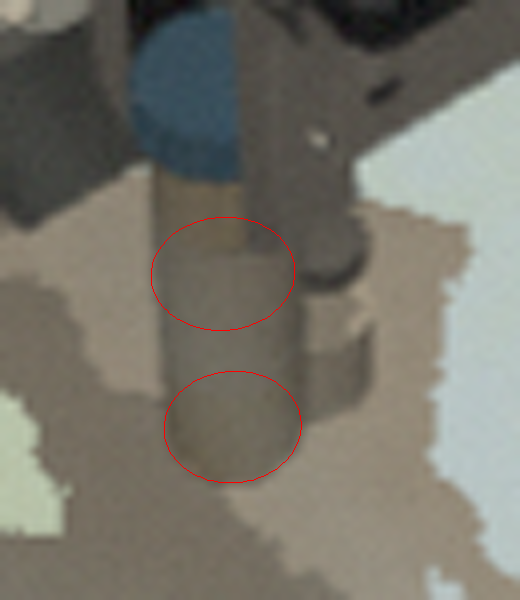

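The projected foot ellipse matches the held tube almost exactly, so the scene camera agrees with the hand. I use its well position of (0.528, -0.141) for heavy_front.

```bash

python3 -m creep '[[[0.2,0,0,20,0,0,0],[0.2,5,18,35,0,0,0],[0.2,12,45,35,0,0,0],[0.2,20,75,35,0,0,0],[0.2,28,105,35,0,0,0],[0.2,35,132,35,0,0,0],[0.2,38,146,35,0,0,0],[0.2,39,150,35,0,0,0],[0.2,39,150,28,0,0,0],[0.2,39,150,24,0,0,0],[0.2,39,150,24,0,0,0],[0.2,39,150,24,0,0,0]]]' ; python3 w.py 3
cat > ov.py <<'E'
from h import *
import sys
# overlay: expected mouth circle and tube foot circle; args: tag wx wy footz
tag,wx,wy,fz=sys.argv[1],*map(float,sys.argv[2:5])
s=sensors.observe()['position']
p,d=optics.snapshot('scene'); np.savez(f'scene{tag}.npz',p=p,d=d)
t=np.linspace(0,2*np.pi,120); cs=np.c_[np.cos(t),np.sin(t),0*t]
c=proj('scene',[[wx,wy,.06]])[0].astype(int); x0,y0=c[0]-40,c[1]-45
a=cv2.resize(p[y0:y0+75,x0:x0+80,::-1],None,fx=7.5,fy=7.5,interpolation=cv2.INTER_CUBIC); b=a.copy()
for C,r,col in(([wx,wy,.06],.018,(0,255,255)),([s[0],s[1],fz],.014,(0,0,255))):
    Q=proj('scene',np.array(C)+cs*r); cv2.polylines(b,[((Q-[x0,y0]+.5)*7.5).astype(int)],True,col,1)
cv2.imwrite(f'pics/ov_{tag}.png',b)
E
python3 ov.py 5 .528 -.141 .0744
```

```text
clock: 10.98
position: [0.5277, -0.1417, 0.3556]
eef_rot: [0.681, 1.571, -2.325]
wrist_force: [-1.1, 0.4, -5.8]
finger_gap: 0.0333
F [ 0.284 -0.17  -5.099] sd [0.164 0.721 0.336] t 11.12 pos [ 0.5278 -0.1415  0.3559] gap 0.0333 T [-0.029 -0.015 -0.015]
```

View pics/ov_5.png

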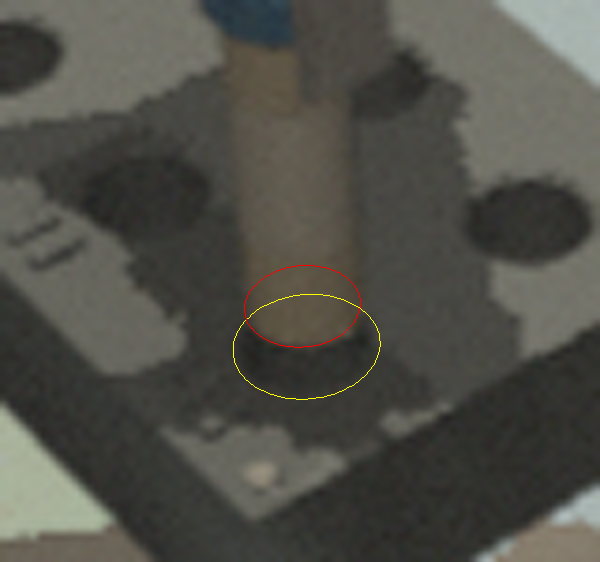

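The red circle (foot) sits over the yellow circle (mouth) as expected, and the real well's shadow matches. I go down in stages, watching the side forces.

```bash

python3 -m creep '[[[0.2,0,1,-6,0,0,0],[0.2,0,1,-12,0,0,0],[0.2,0,1,-16,0,0,0],[0.2,0,1,-20,0,0,0],[0.2,0,1,-20,0,0,0]]]' ; python3 w.py 3
python3 -m creep '[[[0.2,0,0,-3,0,0,0],[0.2,0,0,-7,0,0,0],[0.2,0,0,-11,0,0,0],[0.2,0,0,-14,0,0,0],[0.2,0,0,-14,0,0,0]]]' ; python3 w.py 3
```

```text
clock: 11.8
position: [0.5277, -0.14, 0.3351]
eef_rot: [-0.899, 1.57, 2.379]
wrist_force: [1.4, 0.9, -5.1]
finger_gap: 0.0334
F [ 0.653  1.398 -6.472] sd [0.374 0.8   0.257] t 11.95 pos [ 0.5278 -0.14    0.3356] gap 0.0336 T [ 0.343 -0.063  0.023]
clock: 12.58
position: [0.5277, -0.1401, 0.321]
eef_rot: [-0.667, 1.57, 2.611]
wrist_force: [-0.4, 2.0, -6.9]
finger_gap: 0.0335
F [-4.000e-03  2.328e+00 -6.901e+00] sd [0.164 0.223 0.246] t 12.72 pos [ 0.5277 -0.1401  0.3211] gap 0.0335 T [ 0.728 -0.077 -0.029]
```

The tube is in the well, 20 mm deep. The wall pushes it toward +y with 2.3 N, so I shift 1 mm to +y.

```bash

python3 -m creep '[[[0.2,0,1,0,0,0,0],[0.2,0,1.5,0,0,0,0],[0.2,0,1.5,0,0,0,0]]]' ; python3 w.py 4
```

```text
clock: 13.1
position: [0.5278, -0.1391, 0.3221]
eef_rot: [1.815, 1.569, -1.191]
wrist_force: [-0.3, 0.7, -6.7]
finger_gap: 0.0336
F [-0.191 -0.256 -5.679] sd [0.23  0.412 0.502] t 13.3 pos [ 0.5278 -0.139   0.3219] gap 0.0338 T [-0.056  0.021  0.003]
```

Forces are free again, with Fz equal to the tube's weight. Now I go down slowly to find the piston.

```bash

python3 -m creep '[[[0.2,0,0,-2,0,0,0],[0.2,0,0,-4,0,0,0],[0.2,0,0,-6,0,0,0],[0.2,0,0,-6,0,0,0]]]' ; python3 w.py 2
python3 -m creep '[[[0.2,0,0,-2,0,0,0],[0.2,0,0,-4,0,0,0],[0.2,0,0,-4,0,0,0]]]' ; python3 w.py 2
```

```text
clock: 13.8
position: [0.5277, -0.1387, 0.3153]
eef_rot: [-0.311, 1.57, 2.966]
wrist_force: [-0.4, -0.2, -5.2]
finger_gap: 0.0335
F [-0.314  0.055 -5.283] sd [0.735 0.097 0.328] t 13.9 pos [ 0.5278 -0.1387  0.3157] gap 0.0334 T [ 0.043 -0.011  0.031]
clock: 14.28
position: [0.5277, -0.1387, 0.3113]
eef_rot: [-0.361, 1.57, 2.917]
wrist_force: [-0.5, -0.7, -6.3]
finger_gap: 0.0335
F [ 0.018  0.403 -5.938] sd [0.425 0.003 0.111] t 14.38 pos [ 0.5278 -0.1387  0.3116] gap 0.0331 T [ 0.015  0.009 -0.005]
```

```bash

python3 -m creep '[[[0.2,0,0,-1,0,0,0],[0.2,0,0,-2,0,0,0],[0.2,0,0,-2,0,0,0]]]' ; python3 w.py 2

```

```text
clock: 14.75
position: [0.5277, -0.1387, 0.3095]
eef_rot: [-0.225, 1.57, 3.053]
wrist_force: [-0.4, -0.3, -5.2]
finger_gap: 0.0335
F [ 0.193 -0.12  -5.729] sd [0.19  0.132 0.302] t 14.85 pos [ 0.5278 -0.1387  0.3097] gap 0.0335 T [0.032 0.032 0.004]
```

```bash

python3 -m creep '[[[0.2,0,0,-1,0,0,0],[0.2,0,0,-2,0,0,0],[0.2,0,0,-2,0,0,0]]]' ; python3 w.py 2
python3 -m creep '[[[0.2,0,0,-1,0,0,0],[0.2,0,0,-2,0,0,0],[0.2,0,0,-2,0,0,0]]]' ; python3 w.py 2
python3 -m creep '[[[0.2,0,0,-1,0,0,0],[0.2,0,0,-2,0,0,0],[0.2,0,0,-2,0,0,0]]]' ; python3 w.py 2

```

```text
clock: 15.22
position: [0.5277, -0.1387, 0.3075]
eef_rot: [-0.187, 1.57, 3.091]
wrist_force: [-0.8, -1.3, -5.7]
finger_gap: 0.034
F [-0.277  0.623 -6.142] sd [0.19  0.044 0.283] t 15.32 pos [ 0.5278 -0.1387  0.3077] gap 0.0332 T [0.032 0.022 0.096]
clock: 15.7
position: [0.5277, -0.1387, 0.3056]
eef_rot: [0.532, 1.571, -2.473]
wrist_force: [1.3, -0.4, -5.2]
finger_gap: 0.0332
F [-0.141 -0.248 -5.817] sd [0.084 0.046 0.403] t 15.8 pos [ 0.5278 -0.1387  0.3057] gap 0.0332 T [-0.003 -0.03  -0.008]
clock: 16.18
position: [0.5279, -0.1387, 0.3044]
eef_rot: [2.761, 1.57, -0.245]
wrist_force: [0.3, 0.7, -2.7]
finger_gap: 0.0333
F [ 0.057  1.087 -2.5  ] sd [0.312 0.25  0.027] t 16.27 pos [ 0.5279 -0.1387  0.3043] gap 0.0335 T [ 0.108  0.103 -0.053]
```

Contact at about 36 mm depth, now carrying 3 N. I keep pushing.

```bash

python3 -m creep '[[[0.2,0,0,-1,0,0,0],[0.2,0,0,-2,0,0,0],[0.2,0,0,-3,0,0,0],[0.2,0,0,-3,0,0,0]]]' ; python3 w.py 2
python3 -m creep '[[[0.2,0,0,-1,0,0,0],[0.2,0,0,-2,0,0,0],[0.2,0,0,-3,0,0,0],[0.2,0,0,-3,0,0,0]]]' ; python3 w.py 2
python3 -m creep '[[[0.2,0,0,-1,0,0,0],[0.2,0,0,-2,0,0,0],[0.2,0,0,-3,0,0,0],[0.2,0,0,-3,0,0,0]]]' ; python3 w.py 2

```

```text
clock: 16.77
position: [0.5279, -0.1387, 0.3012]
eef_rot: [2.594, 1.57, -0.411]
wrist_force: [0.5, 0.7, 1.5]
finger_gap: 0.0335
F [-0.424  0.583  2.523] sd [0.159 0.103 0.353] t 16.88 pos [ 0.5279 -0.1388  0.3011] gap 0.0333 T [0.182 0.058 0.003]
clock: 17.38
position: [0.5278, -0.1388, 0.2975]
eef_rot: [1.146, 1.571, -1.859]
wrist_force: [0.3, -0.4, 1.4]
finger_gap: 0.0337
F [0.104 0.468 2.425] sd [0.17  0.477 0.282] t 17.48 pos [ 0.5278 -0.1388  0.2976] gap 0.0336 T [ 0.069 -0.019  0.025]
clock: 17.98
position: [0.5278, -0.1387, 0.2945]
eef_rot: [0.612, 1.571, -2.394]
wrist_force: [-0.1, 0.5, 1.5]
finger_gap: 0.0334
F [-0.271  0.131  1.296] sd [0.294 0.091 0.606] t 18.07 pos [ 0.5278 -0.1387  0.2946] gap 0.0338 T [ 0.006 -0.041  0.016]
```

```bash

python3 -m creep '[[[0.2,0,0,-1,0,0,0],[0.2,0,0,-2,0,0,0],[0.2,0,0,-2,0,0,0]]]' ; python3 w.py 2
python3 -m creep '[[[0.2,0,0,-1,0,0,0],[0.2,0,0,-1.5,0,0,0],[0.2,0,0,-1.5,0,0,0]]]' ; python3 w.py 2

```

```text
clock: 18.45
position: [0.5278, -0.1387, 0.2927]
eef_rot: [2.1, 1.571, -0.905]
wrist_force: [0.4, -0.5, 3.1]
finger_gap: 0.0337
F [-0.275  1.014  2.581] sd [0.911 0.342 0.071] t 18.55 pos [ 0.5278 -0.1387  0.2928] gap 0.0335 T [ 0.022 -0.089 -0.036]
clock: 18.92
position: [0.5279, -0.1387, 0.2919]
eef_rot: [2.803, 1.57, -0.203]
wrist_force: [-0.3, 0.3, 4.9]
finger_gap: 0.0336
F [-0.18   0.121  5.314] sd [0.258 0.247 0.14 ] t 19.02 pos [ 0.5279 -0.1387  0.2919] gap 0.0339 T [ 0.074  0.055 -0.062]
```

The force is now past the brake, at about 11 N. I press on to about 16 N.

```bash

python3 -m creep '[[[0.2,0,0,-1,0,0,0],[0.2,0,0,-1.5,0,0,0],[0.2,0,0,-1.5,0,0,0]]]' ; python3 w.py 3

```

```text
clock: 19.4
position: [0.528, -0.1387, 0.2911]
eef_rot: [2.833, 1.569, -0.172]
wrist_force: [-0.6, 0.6, 6.2]
finger_gap: 0.0337
F [-0.624  1.275  7.369] sd [0.251 0.29  0.221] t 19.55 pos [ 0.528  -0.1387  0.2911] gap 0.0336 T [ 0.225  0.132 -0.01 ]
```

```bash

python3 -m creep '[[[0.2,0,0,-1,0,0,0],[0.2,0,0,-2,0,0,0],[0.2,0,0,-2,0,0,0]]]' ; python3 w.py 4

```

```text
clock: 19.92
position: [0.5282, -0.1386, 0.2901]
eef_rot: [2.85, 1.567, -0.156]
wrist_force: [-1.6, 1.1, 10.4]
finger_gap: 0.0337
F [-1.021  1.569 10.467] sd [0.155 0.506 0.155] t 20.12 pos [ 0.5282 -0.1386  0.29  ] gap 0.0335 T [ 0.346  0.29  -0.042]
```

It reads 16 N against the stop. I ease the load off a little and let go.

```bash

python3 -m creep '[[[0.2,0,0,2,0,0,0],[0.2,0,0,4,0,0,0],[0.2,0,0,4,0,0,0]]]' ; python3 w.py 2
python3 -m creep '[[[0.46,0,0,0,0,0,0],[0.46,0,0,0,0,0,0],[0.46,0,0,0,0,0,0],[0.46,0,0,4,0,0,0],[0.46,0,0,12,0,0,0],[0.46,0,0,30,0,0,0],[0.46,0,0,60,0,0,0],[0.46,0,0,90,0,0,0],[0.46,0,-10,120,0,0,0],[0.46,0,-20,120,0,0,0]]]' 15 ; python3 w.py 2
```

```text
clock: 20.5
position: [0.5278, -0.1387, 0.292]
eef_rot: [2.474, 1.57, -0.531]
wrist_force: [0.1, -0.2, 5.1]
finger_gap: 0.0333
F [0.194 0.096 5.428] sd [0.28  0.476 0.154] t 20.6 pos [ 0.5278 -0.1387  0.2919] gap 0.0336 T [ 0.114  0.004 -0.035]
clock: 21.85
position: [0.528, -0.159, 0.4164]
eef_rot: [2.602, 1.562, -0.403]
wrist_force: [-0.5, -0.8, 0.1]
finger_gap: 0.0431
F [-0.249  0.148 -0.195] sd [0.059 0.506 0.261] t 21.95 pos [ 0.5276 -0.1595  0.4117] gap 0.0432 T [ 0.023 -0.027 -0.019]
```

```bash

python3 -m creep '[[[0.65,20,-30,0,0,0,0],[0.65,40,-62,0,0,0,0],[0.65,60,-96,0,0,0,0],[0.65,75,-120,0,0,0,0],[0.65,81,-131,0,0,0,0],[0.65,81,-131,-10,0,0,0],[0.65,81,-131,-10,0,0,0],[0.65,81,-131,-10,0,0,0]]]' ; python3 w.py 8
python3 - <<'E'
from h import *
for n in("scene","top"):
    p,d=optics.snapshot(n); cv2.imwrite(f"pics/{n}6.png",p[:,:,::-1]); np.savez(f"{n}6.npz",p=p,d=d)
E
```

```text
clock: 22.95
position: [0.6085, -0.2887, 0.4019]
eef_rot: [-1.008, 1.571, 2.271]
wrist_force: [-0.1, 0.0, -0.7]
finger_gap: 0.0611
F [-0.067  0.005 -0.046] sd [0.587 0.284 0.246] t 23.35 pos [ 0.6087 -0.2896  0.402 ] gap 0.061 T [ 0.042 -0.008  0.02 ]
```

View pics/scene6.png

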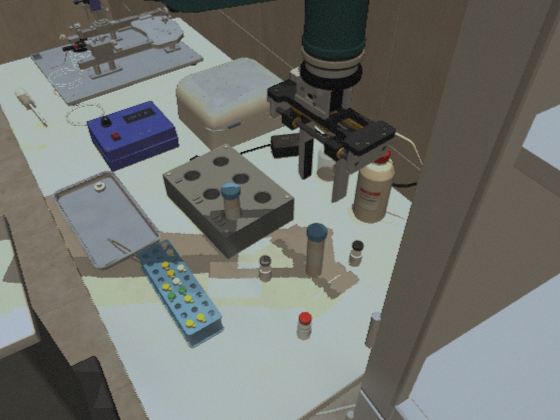

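View pics/top6.png

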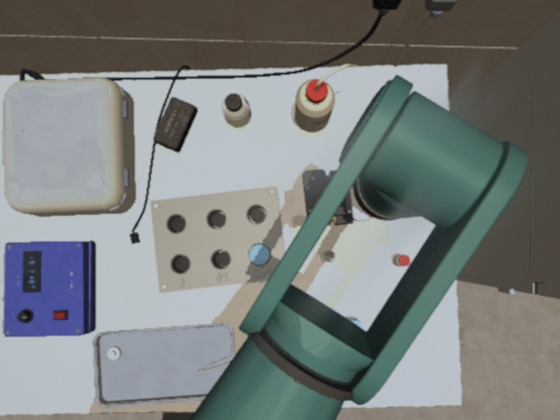

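The first tube stands upright in heavy_front, at scene (232,200) and top (259,254). The second tube is untouched at scene (316,250), and the vials and bottle are where they were. I go down onto its cap.

```bash

python3 -m creep '[[[0.65,0,-1,-30,0,0,0],[0.65,0,-1,-65,0,0,0],[0.65,0,-1,-100,0,0,0],[0.65,0,-1,-115,0,0,0],[0.65,0,-1,-120,0,0,0],[0.65,0,-1,-120,0,0,0],[0.35,0,-1,-120,0,0,0],[0.28,0,-1,-120,0,0,0],[0.2,0,-1,-120,0,0,0],[0.2,0,-1,-120,0,0,0],[0.2,0,-1,-120,0,0,0],[0.2,0,-1,-120,0,0,0]]]' 12; python3 w.py 2
python3 -m creep '[[[0.2,0,0,0,0,0,0],[0.2,0,0,0,0,0,0],[0.2,0,0,0,0,0,0]]]' 45; python3 w.py 2
python3 -m creep '[[[0.2,0,0,4,0,0,0],[0.2,0,0,10,0,0,0],[0.2,0,0,20,0,0,0],[0.2,0,0,35,0,0,0],[0.2,0,0,50,0,0,0],[0.2,0,0,50,0,0,0],[0.2,0,0,50,0,0,0]]]' ; python3 w.py 12
```

```text
clock: 24.95
position: [0.6089, -0.2907, 0.2824]
eef_rot: [2.644, 1.57, -0.361]
wrist_force: [0.3, 0.6, 2.9]
finger_gap: 0.0339
F [0.192 1.434 4.97 ] sd [0.534 0.338 0.106] t 25.05 pos [ 0.6089 -0.2906  0.2824] gap 0.0341 T [ 0.254  0.109 -0.015]
clock: 25.42
position: [0.6089, -0.2907, 0.2824]
eef_rot: [2.637, 1.57, -0.368]
wrist_force: [0.1, 2.5, 5.1]
finger_gap: 0.0331
F [0.435 1.396 5.431] sd [0.025 0.248 0.239] t 25.52 pos [ 0.6089 -0.2906  0.2824] gap 0.0336 T [0.332 0.117 0.013]
clock: 26.4
position: [0.6087, -0.2907, 0.3318]
eef_rot: [1.118, 1.571, -1.887]
wrist_force: [-0.6, -0.1, -5.4]
finger_gap: 0.0338
F [ 0.072  0.173 -5.066] sd [0.542 0.475 0.605] t 27.0 pos [ 0.6088 -0.2907  0.3317] gap 0.0333 T [ 0.013 -0.031  0.   ]
```

The second tube weighs about 5.1 N, or 520 g, so it also belongs in the heavy pair and goes to heavy_back at about (0.597, -0.1285). I worked that position out from where heavy_front fitted freely.

```bash

python3 -m creep '[[[0.2,0,0,20,0,0,0],[0.2,-1,18,35,0,0,0],[0.2,-3,48,35,0,0,0],[0.2,-6,82,35,0,0,0],[0.2,-8,115,35,0,0,0],[0.2,-10,143,35,0,0,0],[0.2,-12,157,35,0,0,0],[0.2,-12,162,35,0,0,0],[0.2,-12,162,28,0,0,0],[0.2,-12,162,24,0,0,0],[0.2,-12,162,24,0,0,0],[0.2,-12,162,24,0,0,0]]]' ; python3 w.py 3; python3 ov.py 7 .597 -.1285 .0733
```

```text
clock: 28.5
position: [0.5968, -0.1293, 0.3555]
eef_rot: [0.101, 1.57, -2.905]
wrist_force: [-0.1, -0.3, -5.1]
finger_gap: 0.0332
F [-0.302 -0.051 -5.4  ] sd [0.233 0.417 0.372] t 28.65 pos [ 0.5968 -0.1289  0.3559] gap 0.0339 T [-0.014  0.016  0.008]
```

View pics/ov_7.png

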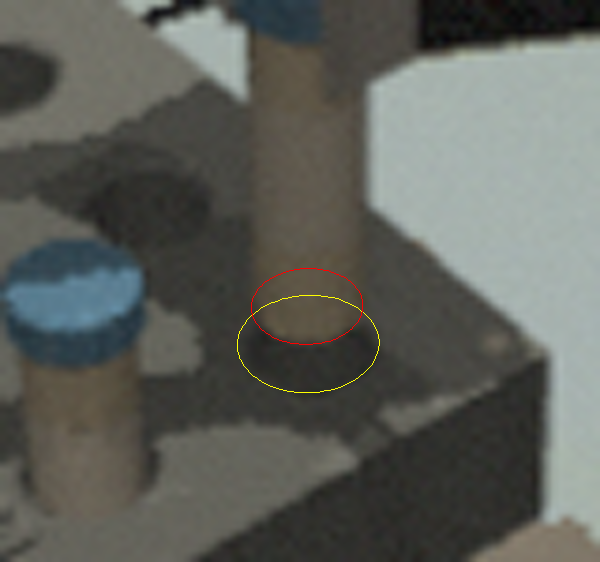

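The foot sits over the mouth as the geometry predicts. I lower it into the well.

```bash

python3 -m creep '[[[0.2,0,0,-6,0,0,0],[0.2,0,0,-12,0,0,0],[0.2,0,0,-15,0,0,0],[0.2,0,0,-18,0,0,0],[0.2,0,0,-18,0,0,0]]]' ; python3 w.py 3
python3 -m creep '[[[0.2,0,0,-3,0,0,0],[0.2,0,0,-7,0,0,0],[0.2,0,0,-11,0,0,0],[0.2,0,0,-14,0,0,0],[0.2,0,0,-14,0,0,0]]]' ; python3 w.py 4
```

```text
clock: 29.32
position: [0.5967, -0.1287, 0.3373]
eef_rot: [-0.351, 1.57, 2.927]
wrist_force: [-1.4, 0.6, -5.3]
finger_gap: 0.0333
F [ 0.018 -0.296 -5.063] sd [0.51  0.346 0.751] t 29.48 pos [ 0.5968 -0.1287  0.338 ] gap 0.0333 T [ 0.04   0.019 -0.024]
clock: 30.1
position: [0.5967, -0.1287, 0.3231]
eef_rot: [-0.334, 1.57, 2.944]
wrist_force: [-0.8, -0.4, -4.5]
finger_gap: 0.0334
F [ 0.2   -0.375 -4.717] sd [0.775 0.391 0.63 ] t 30.3 pos [ 0.5968 -0.1288  0.3239] gap 0.0333 T [-0.006 -0.013  0.046]
```

No side forces, and the tube is 19 mm into the well. I feel for the piston.

```bash

python3 -m creep '[[[0.2,0,0,-2,0,0,0],[0.2,0,0,-4,0,0,0],[0.2,0,0,-6,0,0,0],[0.2,0,0,-6,0,0,0]]]' ; python3 w.py 2
python3 -m creep '[[[0.2,0,0,-1,0,0,0],[0.2,0,0,-2,0,0,0],[0.2,0,0,-3,0,0,0],[0.2,0,0,-3,0,0,0]]]' ; python3 w.py 2
python3 -m creep '[[[0.2,0,0,-1,0,0,0],[0.2,0,0,-2,0,0,0],[0.2,0,0,-3,0,0,0],[0.2,0,0,-3,0,0,0]]]' ; python3 w.py 2
```

```text
clock: 30.8
position: [0.5967, -0.1287, 0.3173]
eef_rot: [-0.337, 1.57, 2.941]
wrist_force: [-0.2, -0.4, -4.2]
finger_gap: 0.0331
F [-0.042  0.081 -4.531] sd [0.272 0.705 0.394] t 30.9 pos [ 0.5968 -0.1287  0.3176] gap 0.0333 T [-0.021 -0.001  0.025]
clock: 31.4
position: [0.5967, -0.1287, 0.3145]
eef_rot: [-0.165, 1.57, 3.113]
wrist_force: [0.3, -0.4, -4.9]
finger_gap: 0.0335
F [-0.675  0.498 -4.011] sd [0.008 0.431 0.002] t 31.5 pos [ 0.5968 -0.1287  0.3147] gap 0.0333 T [-0.048  0.084  0.034]
clock: 32.0
position: [0.5969, -0.1287, 0.3127]
eef_rot: [2.728, 1.569, -0.278]
wrist_force: [0.1, 0.2, -1.1]
finger_gap: 0.0337
F [-0.577  0.43  -0.659] sd [0.503 0.049 0.111] t 32.1 pos [ 0.5969 -0.1287  0.3125] gap 0.0333 T [0.04  0.039 0.009]
```

```bash

python3 -m creep '[[[0.2,0,0,-1,0,0,0],[0.2,0,0,-2,0,0,0],[0.2,0,0,-3,0,0,0],[0.2,0,0,-3,0,0,0]]]' ; python3 w.py 2
python3 -m creep '[[[0.2,0,0,-1,0,0,0],[0.2,0,0,-2,0,0,0],[0.2,0,0,-3,0,0,0],[0.2,0,0,-3,0,0,0]]]' ; python3 w.py 2
python3 -m creep '[[[0.2,0,0,-1,0,0,0],[0.2,0,0,-2,0,0,0],[0.2,0,0,-2,0,0,0]]]' ; python3 w.py 2
python3 -m creep '[[[0.2,0,0,-1,0,0,0],[0.2,0,0,-2,0,0,0],[0.2,0,0,-2,0,0,0]]]' ; python3 w.py 2
```

```text
clock: 32.6
position: [0.5969, -0.1288, 0.309]
eef_rot: [2.514, 1.57, -0.491]
wrist_force: [0.4, 1.0, 2.2]
finger_gap: 0.0334
F [-0.384 -0.041  2.438] sd [0.094 0.429 0.261] t 32.7 pos [ 0.5968 -0.1288  0.3088] gap 0.0335 T [ 0.002  0.024 -0.038]
clock: 33.2
position: [0.5968, -0.1288, 0.3055]
eef_rot: [0.889, 1.571, -2.116]
wrist_force: [0.3, 0.6, 2.2]
finger_gap: 0.0336
F [0.588 0.101 2.315] sd [0.542 0.304 0.087] t 33.3 pos [ 0.5968 -0.1288  0.3056] gap 0.0337 T [-0.04  -0.043 -0.022]
clock: 33.67
position: [0.5968, -0.1287, 0.3035]
eef_rot: [0.462, 1.571, -2.543]
wrist_force: [0.2, -0.0, 2.3]
finger_gap: 0.0334
F [-0.152 -0.202  2.187] sd [0.268 0.292 0.08 ] t 33.77 pos [ 0.5968 -0.1287  0.3036] gap 0.0336 T [-0.06  -0.039 -0.05 ]
clock: 34.15
position: [0.5967, -0.1287, 0.3016]
eef_rot: [0.506, 1.571, -2.499]
wrist_force: [-0.4, 0.3, 2.0]
finger_gap: 0.0334
F [ 0.65  -0.053  2.206] sd [0.437 0.089 0.161] t 34.25 pos [ 0.5968 -0.1287  0.3016] gap 0.0336 T [-0.1   -0.04  -0.001]
```

```bash

python3 -m creep '[[[0.2,0,0,-1,0,0,0],[0.2,0,0,-2,0,0,0],[0.2,0,0,-2,0,0,0]]]' ; python3 w.py 2
python3 -m creep '[[[0.2,0,0,-1,0,0,0],[0.2,0,0,-1.5,0,0,0],[0.2,0,0,-1.5,0,0,0]]]' ; python3 w.py 2
```

```text
clock: 34.62
position: [0.5969, -0.1287, 0.3005]
eef_rot: [2.827, 1.57, -0.178]
wrist_force: [0.7, 0.4, 4.9]
finger_gap: 0.0337
F [-0.201  0.86   5.31 ] sd [0.162 0.048 0.504] t 34.73 pos [ 0.5969 -0.1287  0.3006] gap 0.0336 T [0.004 0.002 0.045]
clock: 35.1
position: [0.597, -0.1286, 0.2998]
eef_rot: [2.872, 1.568, -0.134]
wrist_force: [-1.4, 0.7, 7.7]
finger_gap: 0.0336
F [-0.443  1.369  7.543] sd [0.206 0.661 0.338] t 35.2 pos [ 0.597  -0.1286  0.2998] gap 0.0333 T [0.107 0.102 0.066]
```

```bash

python3 -m creep '[[[0.2,0,0,-1,0,0,0],[0.2,0,0,-2,0,0,0],[0.2,0,0,-2.4,0,0,0],[0.2,0,0,-2.4,0,0,0]]]' ; python3 w.py 3
```

```text
clock: 35.7
position: [0.5972, -0.1285, 0.2987]
eef_rot: [2.862, 1.567, -0.143]
wrist_force: [-2.3, 0.4, 10.5]
finger_gap: 0.0334
F [-0.528  1.166 10.589] sd [0.665 0.346 0.329] t 35.85 pos [ 0.5972 -0.1286  0.2987] gap 0.0334 T [ 0.21   0.238 -0.024]
```

It reads 15.7 N against the stop. I ease off, let go and retreat.

```bash

python3 -m creep '[[[0.2,0,0,2,0,0,0],[0.2,0,0,4,0,0,0],[0.2,0,0,4,0,0,0]]]' ; python3 w.py 2
python3 -m creep '[[[0.46,0,0,0,0,0,0],[0.46,0,0,0,0,0,0],[0.46,0,0,0,0,0,0],[0.46,0,0,4,0,0,0],[0.46,0,0,12,0,0,0],[0.46,0,0,30,0,0,0],[0.46,0,0,60,0,0,0],[0.46,0,0,90,0,0,0],[0.46,0,-10,115,0,0,0],[0.46,0,-20,115,0,0,0]]]' 15 
python3 -m creep '[[[0.46,-10,-40,0,0,0,0],[0.46,-30,-85,0,0,0,0],[0.46,-50,-130,0,0,0,0],[0.46,-75,-170,0,0,0,0],[0.46,-100,-210,0,0,0,0],[0.46,-130,-240,0,0,0,0],[0.46,-160,-265,0,0,0,0],[0.46,-170,-275,0,0,0,0],[0.46,-170,-275,0,0,0,0],[0.46,-170,-275,0,0,0,0]]]'
python3 - <<'E'
from h import *
for n in("scene","top"):
    p,d=optics.snapshot(n); cv2.imwrite(f"pics/{n}8.png",p[:,:,::-1]); np.savez(f"{n}8.npz",p=p,d=d)
    C=cloud(n,d); hsv=cv2.cvtColor(p,cv2.COLOR_RGB2HSV)
    m=((hsv[...,0]>88)&(hsv[...,0]<118)&(hsv[...,1]>50)&(C[...,1]>-.2)&(C[...,1]<-.08)&(C[...,0]>.48)&(C[...,0]<.65)&(C[...,2]>.09)).astype('uint8')
    k,l,s,ce=cv2.connectedComponentsWithStats(m)
    for i in range(1,k):
        if s[i,4]>40: print(n,ce[i].round(1),'top z',np.percentile(C[l==i][:,2],[50,80,95]).round(4),np.median(C[l==i],0).round(4))
E
```

```text
clock: 36.22
position: [0.5968, -0.1287, 0.3004]
eef_rot: [2.705, 1.57, -0.3]
wrist_force: [0.1, -0.1, 5.4]
finger_gap: 0.0337
F [-0.225 -0.676  6.472] sd [0.2   0.121 0.237] t 36.33 pos [ 0.5969 -0.1287  0.3003] gap 0.0333 T [-0.038  0.079  0.01 ]
clock: 37.58
position: [0.5968, -0.149, 0.4194]
eef_rot: [2.653, 1.563, -0.352]
wrist_force: [-0.1, -0.5, -0.0]
finger_gap: 0.043
clock: 38.83
position: [0.4277, -0.423, 0.4146]
eef_rot: [-2.191, 1.57, 1.089]
wrist_force: [0.1, 0.1, -0.6]
finger_gap: 0.0431
top [252.9 210.9] top z [0.1315 0.1327 0.1338] [ 0.5954 -0.1277  0.1315]
top [258.9 254.1] top z [0.1238 0.1253 0.1264] [ 0.527  -0.1389  0.1238]
```

View pics/scene8.png

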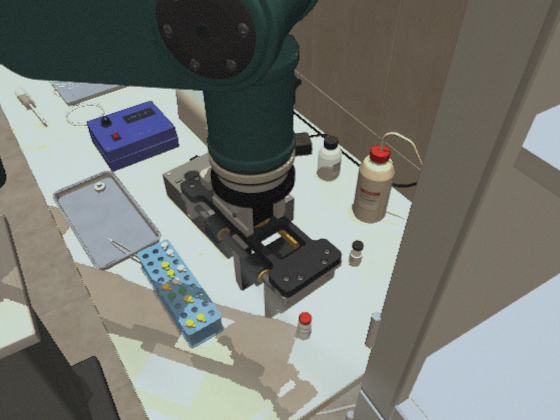

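View pics/top8.png

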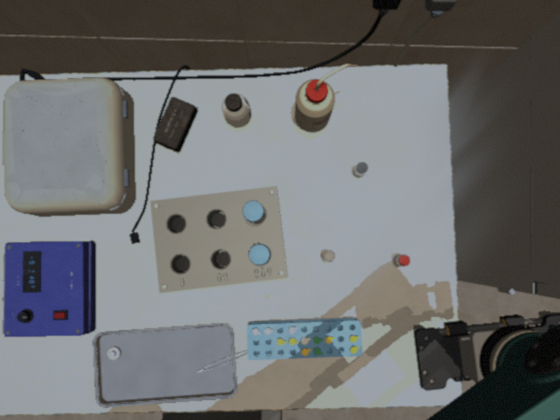

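Both caps sit in the heavy pair at top-view pixels (253,211) and (259,254), and both tubes are upright. The cap heights put the feet about 48 mm and 40 mm below the mouths, which fits pistons that are home. The vials and bottle have not moved, and the arm is clear.

```bash
python3 -c "
from workcell import order
print(order.finish_job())"
```

```text
the job is handed in; nothing more can be done
None
```

Both tubes are upright in the heavy pair with their pistons pushed to the stop, and I handed the job in at about 39 s of the 67 s allowed.

| Tube | Weight felt | Well | Brake plateau | Force at the stop |
|---|---|---|---|---|
| Near tube | about 576 g | heavy_front | about 8 N | about 16 N |
| Far tube | about 517 g | heavy_back | about 7.5 N | about 15.7 N |

- **Final checks:** The last top picture shows both caps centred over their wells, with the feet about 48 mm and 40 mm below the mouths. That fits the depth where I first felt each piston plus its 10 mm travel. The vials and bottle looked unmoved in it and the gripper was clear. The holder is hidden by the arm in the last scene picture, so it shows nothing about the tubes.
- **Grip:** I gripped the tubes round the cap rather than just under it. The long pads met the 34 mm cap first in both lower tries, and the fingers never reached the 28 mm body.
- **Cameras:** The two cameras disagreed by about 2–3 mm. I leaned on the scene camera, which matched the gripper.
- **heavy_front entry:** While entering heavy_front, the first tube pressed the well wall with about 2 N. Moving it about 1.5 mm sideways cleared that.

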